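# Wind the purge timer and hold the dry-canister lid at vent

## Task

Set the dry-storage canister purging: first wind the timer's brass key clockwise, in as many part turns as it takes, until it comes to its stop. Then fit the bar-handled bayonet lid into the canister's mouth, press it fully down and turn it clockwise against the collar's spring to the vent mark, half-way to the lock and never as far as the lock itself. Finish while still gripping the lid and holding it at vent (the collar springs back if let go), and leave everything else on the bench where it is.

Things in the scene. Friction and masses are not known exactly. Their poses are not given: they have to be found in the camera images.
- key (a joint): Angle of the timer's winding key (rad), growing clockwise seen from above; the stop (fully wound) is at 2.8. It starts between 0.2 and 0.8. Turning takes up to about 0.1 N m; a brake inside keeps it where it is let go, so it can be re-gripped and turned on.
- key_grip (a point): Middle of the brass key's flat upright blade, on its vertical turning axis: blade 46 mm long (x axis), 10 mm thick (y), 30 mm tall. It stands on the timer, a white 80 x 80 mm box 45 mm tall fixed to the bench, with a round dial on top. This point is 71 mm above the bench, 26 mm above the box.
- canister: Aluminium canister fixed to the bench, 110 mm diameter, 98 mm tall, foot 132 mm diameter; origin at the centre of its underside, z up. Its mouth is a bayonet ring: 60 mm round opening with two entry gaps, 17 mm wide, out to 41 mm from the axis, on its +x and -x sides (short rib on the rim at each).
- mouth (a point): Centre of the canister's mouth, level with the rim, 98 mm above the bench; axes as the canister's. On the rim, clockwise from each entry gap (short rib): a single long rib 0.70 rad on is the vent mark, a pair of ribs about 1.42 rad on is the lock.
- collar (a joint): Angle of the sprung collar in the mouth that carries the lid's lugs round (rad), growing clockwise seen from above: 0 = entry, where its spring returns it; 0.70 = vent; 1.15 = the lock clicks; 1.42 = end. The spring takes 0.03 N m at 0, 0.10 N m at vent. The lugs have 2.5 mm play each way in it, so the lid turns about 0.08 rad before the collar follows.
- lid_grip (a point): Middle of the upright bar handle on the loose bayonet lid (0.13 to 0.25 kg): bar 58 mm long (x axis), 14 mm thick (y), 36 mm tall; z up. 18 mm below this point is the top of the lid's disc, 82 mm diameter, 5 mm thick. This point starts 40 mm above the bench; with the lid fully seated it is 122 mm above the bench, 24 mm above the mouth.
- lid_plug (a point): Centre of the underside of the lid's plug, 40 mm below the handle's middle. Plug 54 mm diameter, 17 mm long under the disc. Two lugs 10 mm wide (y), 6 mm tall stick out at its lower end along +x and -x, in line with the bar, to 35 mm from the axis; either way round fits. Starts on the bench, plug down; seated, it stands on the collar 82 mm above the bench.
- screw_lid: Plain round lid with a small knob, 62 mm diameter, 38 mm tall, does not belong to the canister; origin under its centre. Leave alone.
- tape_roll: Cardboard tape core, 90 mm diameter, 24 mm tall, origin under its centre. Leave alone.
- parts_tray: Open tray, 100 x 140 x 45 mm, origin under its centre. Leave alone.
- desiccant_jar: Closed jar, 60 mm diameter, 85 mm tall, origin under its centre. Leave alone.
- reel: Flat component reel, 124 mm diameter, 15 mm thick, origin under its centre. Leave alone.
- screwdriver: Screwdriver lying on the bench, about 0.2 m long along its x axis. Leave alone.
- carton: Small cardboard box, 90 x 70 x 50 mm, origin under its centre. Leave alone.
Mind the look-alikes: they are no part of the job. What is shaped like the part that bears lid_grip but pink or purple is not meant.

How it is judged:
On the way, in this order (a step that is already met when the one before it is completed fails the run):
1. the key is wound to its stop (over 2.6 rad) with the lid not yet in the canister (value of joint key above 2.6 rad and horizontal distance between lid_grip and mouth above 0.06 m), for 0.1 s.
2. the lid is fully down in the mouth, lugs in the collar at its entry position (horizontal distance between lid_grip and mouth below 0.006 m and z of lid_grip in the frame of mouth below 0.0275 m and value of joint collar below 0.35 rad and angle between lid_grip's own z axis and vertical below 0.12 rad), for 0.1 s.
At the end, for the whole second after the job is handed in: The key is still wound (over 2.5 rad); the lid is down in the canister (within 6 mm of its axis, handle point less than 28.5 mm above the rim, tilted less than 0.12 rad) and turned with the collar at 0.70 +- 0.16 rad, held there by the gripper's fingers on the lid (over 2 N) (value of joint key above 2.5 rad and value of joint collar between 0.54 and 0.86 rad and angle between the x axis of lid_grip and the x axis of mouth, either way round between 0.45 and 1.05 rad and horizontal distance between lid_grip and mouth below 0.006 m and z of lid_grip in the frame of mouth below 0.0285 m and angle between lid_grip's own z axis and vertical below 0.12 rad and contact force between the fingers and lid above 2 N); the arm keeps its last pose, push and grip.
It fails at once if the collar is turned to the lock click (value of joint collar above 1.15 rad).
It fails at once if another thing on the bench is shoved more than 3 cm (distance of any of screw_lid, tape_roll, parts_tray, desiccant_jar, reel, screwdriver, carton from where it was at the start of the episode above 0.03 m).
It also fails if it takes over 58 s, if anything falls off the work surface, if the arm or the gripper's body presses on something with over 40 N, if the wrist force passes 120 N, or if a joint passes its speed limit or range.

## Robot

A 6-joint arm with a two-finger parallel gripper is mounted at the origin on the work surface. World frame = base frame: x ahead of the robot, y to its left, z up, the work surface at z = 0. Lengths are in m, angles in rad, forces in N, time in s.
With the tool pointing down it reaches from about 0.25 to 0.725 m from the base axis. Payload 4 kg.
Tool frame: the origin (TCP) lies on the centre line of the jaws, within the pads' length; the fingertips stand arm.nose_length ahead of it and the grasp point (between the pads) lies 6 mm ahead of it (arm.nose_length is the distance from the TCP to the fingertips, in m); z points along the fingers, y is the line along which they close (so a half turn about z gives the same grasp; the last joint's range is limited). The gripper opens to 85 mm and grips with 20 to 120 N. Pads are 22 mm wide; open, the fingers measure 114 mm over their backs; the gripper's body (76 mm by 85 mm) begins 54 mm behind the grasp point. The pads swing forward as they close: fully open they stand 13 mm farther back than shut.
Start: joints at [-1.264, 0.241, 0.005, 1.335, 0, 1.571], TCP at [0.151, -0.477, 0.256] pointing down, gripper open.
Joint ranges: [-2.72, 2.72], [-1.05, 1.87], [-1.09, 1.28], [-1.99, 2.15], [-1.42, 1.44], [-3.14, 3.14]. Speed limits (rad/s): [2.79, 2.79, 3.14, 3.14, 3.14, 3.14].

## Interface

Orientations are given as a 3x3 rotation matrix whose columns are the frame's x, y, z axes.
In Python, from workcell import arm, grab_frame, get_calibration, order gives the robot as it stands.
- The arm moves only by the shell command python3 -m handwheel 'ROWS' [FORCE]. ROWS is JSON, a list of rows, each an object of numbers: "ax", "ay", "az": the turn, a rotation vector about the tool's x, y, z in degrees; "tx", "ty", "tz": the shift along the tool's x, y, z in m; "jaw": the closure, from 0 (fully open) to 1 (shut). A call has 1 to 8 rows; each row is the pose to reach, as a shift and turn from the pose commanded when the call began, along the tool's axes at that moment; what a row does not reach only later rows make up. A row lasts 1/12 s, in which the tool goes at most 41.7 mm and 7.16 degrees, less where a joint would pass 70% of its speed; a pose out of reach is approached as far as the arm can. A call with a gripper value outside its range is refused whole. The fingers move at their own pace and stop on an object; FORCE is the grip in N (left out, the last holds). Time passes only in rows, so rows that repeat a pose let the fingers close. It gives the time, the measured TCP pose, the force, the opening and the grip force at its end, in the units of the state.
- arm.observe(): the state, without advancing time (a new reading comes with each control period).
- grab_frame(name): name is "side" or "top" or "wrist"; returns (picture, depth): 480x640x3 uint8, red, green, blue; 480x640 float32, m along the optical axis (not along the pixel's ray), 0 where there is no reading.
- get_calibration(name): a dict with "vfov" (degrees; the focal length in pixels is half the picture's height over the tangent of half this angle, whatever the lens; pixels are square), "cx", "cy" (the principal point, pixels), "k1" (the pictures are not rectified: a ray, as slopes to the right and down, at radius r is drawn at 1 + k1 r^2 times it, then the intrinsics apply), "extrinsics" (4x4, takes a point from camera to world coordinates); the wrist camera has in their place "mount" (4x4, takes a point from camera to tool coordinates, whose origin is the TCP and whose axes are the flange's). Camera axes: x right, y up, looking along -z (the intrinsics and any distortion apply to the point x, -y, -z); pixel columns grow to the right and rows downward; lengths in m; the calibration is good to about 2 mm. A picture is of the moment at which its call begins: read the wrist's pose just before it. get_calibration takes no time and is no camera call.
- order.finish_job(): hands the job in; it is judged then, once.
The state is a dict: "time_s": time; "joint_pos": joint angles; "qd": joint speeds; "joint_torque": joint torques, N m; "tool_pos": TCP position; "ee_rot": TCP orientation; "wrist_force": force on the tool from outside, world axes, zero at the start; "moment": the same for the moment, N m; "finger_gap": finger opening in m; "gripper_force": force on a finger pad.
Only numpy, scipy, OpenCV 4.12 (cv2) and the standard library are available. Lean on these libraries where they do the work, as an engineer would, in place of code of your own. Each camera call takes 0.05 s, during which the arm holds its last target. There are 200 camera calls.

## Working session

There is one attempt and no reset: what is moved stays moved. The work goes in short steps, Python scripts to look and compute and a shell command to move; the robot and the scene stay as the last step left them, time stands still between calls to the robot, and variables do not carry over. Pictures are saved under pics/ and viewed, at most 10 in all, crops included, and the job is handed in when it is done.

```bash
ls; mkdir -p pics; cat > h.py <<'E'
import numpy as np, cv2
from workcell import arm, grab_frame, get_calibration, order
def save(name,fn):
    s=arm.observe(); p,d=grab_frame(name); cv2.imwrite('pics/'+fn+'.png',p[:,:,::-1]); np.savez('pics/'+fn+'.npz',d=d,tp=s['tool_pos'],R=s['ee_rot'],p=p); return s,p,d
def ext(name,s=None):
    c=get_calibration(name)
    if name!='wrist': return c,np.array(c['extrinsics'])
    T=np.eye(4);T[:3,:3]=np.array(s['ee_rot']);T[:3,3]=s['tool_pos'];return c,T@np.array(c['mount'])
def ray(name,u,v,s=None):
    c,T=ext(name,s); f=240/np.tan(np.radians(c['vfov'])/2)
    K=np.array([[f,0,c['cx']],[0,f,c['cy']],[0,0,1]])
    q=cv2.undistortPoints(np.array([[[u,v]]],float),K,np.array([c['k1'],0,0,0.]))[0,0]
    return T[:3,3],T[:3,:3]@np.array([q[0],-q[1],-1])
def atz(name,u,v,z,s=None):
    o,d=ray(name,u,v,s); return o+d*(z-o[2])/d[2]
def atd(name,u,v,dep,s=None):
    o,d=ray(name,u,v,s); return o+d*dep
E
python3 - <<'E'
from h import *
print(arm.nose_length,arm.observe())
for n in('top','side'):save(n,n+'0')
print(get_calibration('top'),get_calibration('wrist'))
E
```

```text
pics
0.025 {'time_s': 0.0, 'joint_pos': array([-1.26397958e+00,  2.41388198e-01,  3.73433697e-03,  1.33516222e+00,
        1.38767297e-05,  1.57080278e+00]), 'qd': array([ 0.00044682, -0.00076456, -0.00067964,  0.00040246,  0.0007709 ,
       -0.00104972]), 'joint_torque': array([-9.38933808e-04, -3.72314537e+01,  2.52409369e+01,  1.70999730e-02,
       -1.56107326e-04,  2.10809802e-06]), 'tool_pos': array([ 0.1508469 , -0.47611352,  0.25542911]), 'ee_rot': array([[ 9.53301781e-01,  3.02018804e-01, -5.96787463e-04],
       [ 3.02019393e-01, -9.53299828e-01,  1.92961843e-03],
       [ 1.38636629e-05, -2.01975007e-03, -9.99997960e-01]]), 'wrist_force': array([-0.39291998,  0.63107479,  0.54122038]), 'moment': array([-0.01299674, -0.0115054 ,  0.00856279]), 'gripper_force': 0.0, 'finger_gap': 0.08539865178379866}
{'vfov': 53.774913980631524, 'cx': 327.48917413859965, 'cy': 241.61239940217135, 'k1': 0.006234700428428857, 'extrinsics': array([[-5.48520391e-03,  9.79918490e-01, -1.99323018e-01,
         3.07140148e-01],
       [-9.99983223e-01, -5.74626595e-03, -7.31277192e-04,
        -8.01413172e-03],
       [-1.86195511e-03,  1.99315662e-01,  9.79933569e-01,
         1.16618658e+00],
       [ 0.00000000e+00,  0.00000000e+00,  0.00000000e+00,
         1.00000000e+00]])} {'vfov': 63.50941189371162, 'cx': 317.72379936296284, 'cy': 244.6742203912687, 'k1': -0.02387522906652114, 'mount': array([[ 3.27836196e-04,  9.64266732e-01,  2.64933126e-01,
         6.76597044e-02],
       [ 9.99999883e-01, -4.10115439e-04,  2.55251268e-04,
         5.65032955e-05],
       [ 3.54783471e-04,  2.64933011e-01, -9.64266754e-01,
        -1.16851362e-01],
       [ 0.00000000e+00,  0.00000000e+00,  0.00000000e+00,
         1.00000000e+00]])}
```

View pics/top0.png

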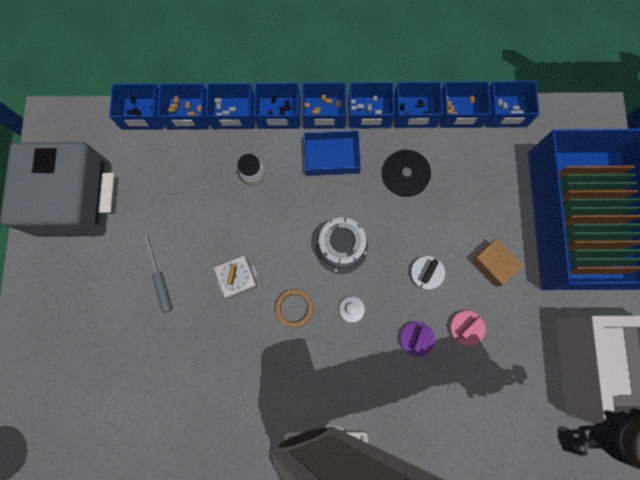

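The top view shows the key at about (232,273), the canister mouth at (343,241) and the white lid with a dark bar at (428,271). The purple and pink lids are decoys. I'll enlarge the relevant strip to read it more closely.

```bash
python3 - <<'E'
from h import *
p=cv2.imread('pics/top0.png')
a=[p[y-35:y+35,x-33:x+33] for x,y in((232,274),(343,242),(428,271))]
o=np.hstack([cv2.resize(q,(264,280),interpolation=cv2.INTER_CUBIC) for q in a]);cv2.imwrite('pics/crop0.png',o)
for n,u,v,z in(('key',232,273,.071),('mouth',343,241,.098),('lid',428,271,.04)):print(n,atz('top',u,v,z))
E
```

```text
key [0.4565808  0.21570069 0.071     ]
mouth [ 0.52564422 -0.04295265  0.098     ]
lid [ 0.46294352 -0.24760853  0.04      ]
```

View pics/crop0.png

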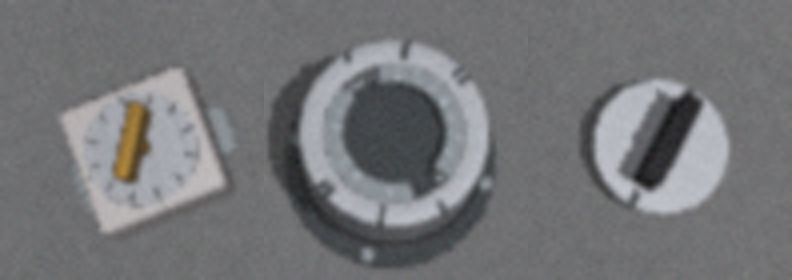

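The crop shows the key blade at about -10° in world yaw and the lid bar at about -27°. The mouth's entry gaps are near +33° and the vent rib near -6°. Next I'll move over the key.

```bash
cat > go.py <<'E'
# go.py x y z yaw_deg : shift/turn in present tool axes (tool kept pointing down)
import sys; from h import *
from scipy.spatial.transform import Rotation as Ro
x,y,z,w=map(float,sys.argv[1:5]); s=arm.observe(); R=np.array(s['ee_rot'])
cur=np.degrees(np.arctan2(R[1,0],R[0,0])); c,n=np.cos(np.radians(w)),np.sin(np.radians(w))
T=np.array([[c,n,0],[n,-c,0],[0,0,-1]])
print('t',s['time_s'],'yaw',cur.round(1),'pos',np.round(s['tool_pos'],4),'j',np.degrees(s['joint_pos']).round(0))
print('txyz',(R.T@(np.array([x,y,z])-s['tool_pos'])).round(4),'a',np.degrees(Ro.from_matrix(R.T@T).as_rotvec()).round(2))
E
python3 -m handwheel '[{"tx":0.2,"ty":-0.227,"az":-56},{"tx":0.2,"ty":-0.227,"az":-56},{"tx":0.2,"ty":-0.227,"az":-56},{"tx":0.2,"ty":-0.227,"az":-56},{"tx":0.2,"ty":-0.227,"az":-56},{"tx":0.2,"ty":-0.227,"az":-56},{"tx":0.2,"ty":-0.227,"az":-56},{"tx":0.2,"ty":-0.227,"az":-56}]'
python3 go.py 0.457 0.216 0.22 170
```

```text
t 0.1 yaw 17.6 pos [ 0.1509 -0.4762  0.2555] j [-72.  14.   0.  77.   0.  90.]
txyz [ 0.5009 -0.5673  0.0366] a [-3.0000e-02 -1.4000e-01 -1.5242e+02]invalid input
```

```bash
python3 -m handwheel '[{"ax":0,"ay":0,"az":-56,"tx":0.2,"ty":-0.227,"tz":0,"jaw":0},{"ax":0,"ay":0,"az":-56,"tx":0.2,"ty":-0.227,"tz":0,"jaw":0},{"ax":0,"ay":0,"az":-56,"tx":0.2,"ty":-0.227,"tz":0,"jaw":0},{"ax":0,"ay":0,"az":-56,"tx":0.2,"ty":-0.227,"tz":0,"jaw":0},{"ax":0,"ay":0,"az":-56,"tx":0.2,"ty":-0.227,"tz":0,"jaw":0},{"ax":0,"ay":0,"az":-56,"tx":0.2,"ty":-0.227,"tz":0,"jaw":0},{"ax":0,"ay":0,"az":-56,"tx":0.2,"ty":-0.227,"tz":0,"jaw":0},{"ax":0,"ay":0,"az":-56,"tx":0.2,"ty":-0.227,"tz":0,"jaw":0}]'
python3 go.py 0.457 0.216 0.22 170
```

```text
time_s: 0.77
tool_pos: [0.2737, -0.1954, 0.2561]
ee_rot: [[0.272, 0.962, 0.0], [0.962, -0.272, 0.002], [0.002, -0.001, -1.0]]
wrist_force: [0.3, -1.9, 0.1]
finger_gap: 0.0856
gripper_force: 0.0
t 0.7667 yaw 74.2 pos [ 0.2737 -0.1954  0.2561] j [-36.  -5. -20.  75.   0.  70.]
txyz [0.4456 0.0648 0.0371] a [ 9.000e-02 -1.300e-01 -9.576e+01]
```

```bash
python3 -m handwheel '[{"ax":0,"ay":0,"az":-56,"tx":0.25,"ty":0.036,"tz":0.02,"jaw":0},{"ax":0,"ay":0,"az":-56,"tx":0.25,"ty":0.036,"tz":0.02,"jaw":0},{"ax":0,"ay":0,"az":-56,"tx":0.25,"ty":0.036,"tz":0.02,"jaw":0},{"ax":0,"ay":0,"az":-56,"tx":0.25,"ty":0.036,"tz":0.02,"jaw":0},{"ax":0,"ay":0,"az":-56,"tx":0.25,"ty":0.036,"tz":0.02,"jaw":0},{"ax":0,"ay":0,"az":-56,"tx":0.25,"ty":0.036,"tz":0.02,"jaw":0},{"ax":0,"ay":0,"az":-56,"tx":0.25,"ty":0.036,"tz":0.02,"jaw":0},{"ax":0,"ay":0,"az":-56,"tx":0.25,"ty":0.036,"tz":0.02,"jaw":0}]' >/dev/null
python3 -m handwheel '[{"ax":0,"ay":0,"az":-40,"tx":0.085,"ty":0.178,"tz":0.017,"jaw":0},{"ax":0,"ay":0,"az":-40,"tx":0.085,"ty":0.178,"tz":0.017,"jaw":0},{"ax":0,"ay":0,"az":-40,"tx":0.085,"ty":0.178,"tz":0.017,"jaw":0},{"ax":0,"ay":0,"az":-40,"tx":0.085,"ty":0.178,"tz":0.017,"jaw":0},{"ax":0,"ay":0,"az":-40,"tx":0.085,"ty":0.178,"tz":0.017,"jaw":0},{"ax":0,"ay":0,"az":-40,"tx":0.085,"ty":0.178,"tz":0.017,"jaw":0},{"ax":0,"ay":0,"az":-40,"tx":0.085,"ty":0.178,"tz":0.017,"jaw":0},{"ax":0,"ay":0,"az":-40,"tx":0.085,"ty":0.178,"tz":0.017,"jaw":0}]'
python3 - <<'E'
from h import *
save('wrist','w1')
E
python3 go.py 0.457 0.216 0.22 170
```

```text
time_s: 2.1
tool_pos: [0.4608, 0.2086, 0.2185]
ee_rot: [[-0.983, 0.182, -0.002], [0.182, 0.983, -0.001], [0.002, -0.001, -1.0]]
wrist_force: [-0.3, -0.7, 0.1]
finger_gap: 0.0856
gripper_force: 0.0
t 2.15 yaw 169.5 pos [0.4607 0.2081 0.2189] j [24. 16. -3. 72. -0. 35.]
txyz [ 0.0051  0.007  -0.0011] a [-0.06 -0.07 -0.55]
```

View pics/w1.png

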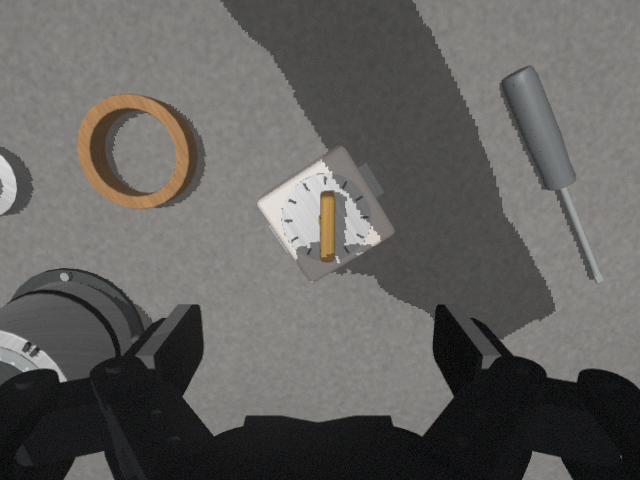

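The wrist view shows the key blade running from (328,192) to (326,260), so its centre is about (327,225).

```bash
cat > wl.py <<'E'
import sys; from h import *
f=np.load('pics/'+sys.argv[1]+'.npz'); s=dict(tool_pos=f['tp'],ee_rot=f['R']); z=float(sys.argv[2])
P=[atz('wrist',float(a.split(',')[0]),float(a.split(',')[1]),z,s) for a in sys.argv[3:]]
for p,a in zip(P,sys.argv[3:]):
    u,v=[int(float(t)) for t in a.split(',')]; print(a,p.round(4),'depth pt',atd('wrist',u,v,f['d'][v,u],s).round(4))
if len(P)>1: d=P[0]-P[1]; print('mid',((P[0]+P[1])/2).round(4),'ang',np.degrees(np.arctan2(d[1],d[0])).round(1),'len',np.linalg.norm(d).round(4))
E
python3 wl.py w1 0.086 328,192 326.5,259
python3 - <<'E'
from h import *
f=np.load('pics/w1.npz');hs=cv2.cvtColor(f['p'],cv2.COLOR_RGB2HSV)[140:290,250:400]
m=(hs[...,1]>130)&(hs[...,0]<30)&(hs[...,0]>10);v,u=np.nonzero(m);s=dict(tool_pos=f['tp'],ee_rot=f['R'])
P=np.array([atd('wrist',a+250,b+140,f['d'][b+140,a+250],s) for a,b in zip(u,v)]);P=P[P[:,2]>.08]
print(len(P),P.mean(0));r=cv2.minAreaRect((P[:,:2]*1000).astype(np.float32));print(r)
E
```

```text
328,192 [0.4292 0.2214 0.086 ] depth pt [0.4315 0.2214 0.0693]
326.5,259 [0.4735 0.2125 0.086 ] depth pt [0.4736 0.2121 0.0854]
mid [0.4514 0.2169 0.086 ] ang 168.6 len 0.0451
785 [0.45139252 0.21673668 0.08559727]
((435.67584228515625, 219.46286010742188), (9.452532768249512, 79.78380584716797), 80.90005493164062)
```

```bash
python3 go.py 0.4514 0.2167 0.078 168.8
```

```text
t 2.15 yaw 169.5 pos [0.4607 0.2081 0.2189] j [24. 16. -3. 72. -0. 35.]
txyz [0.0106 0.0068 0.1409] a [-0.06 -0.07  0.65]
```

```bash
python3 -m handwheel '[{"ax":0,"ay":0,"az":0.6,"tx":0.0106,"ty":0.0068,"tz":0.03,"jaw":0},{"ax":0,"ay":0,"az":0.6,"tx":0.0106,"ty":0.0068,"tz":0.06,"jaw":0},{"ax":0,"ay":0,"az":0.6,"tx":0.0106,"ty":0.0068,"tz":0.09,"jaw":0},{"ax":0,"ay":0,"az":0.6,"tx":0.0106,"ty":0.0068,"tz":0.11,"jaw":0},{"ax":0,"ay":0,"az":0.6,"tx":0.0106,"ty":0.0068,"tz":0.125,"jaw":0},{"ax":0,"ay":0,"az":0.6,"tx":0.0106,"ty":0.0068,"tz":0.136,"jaw":0},{"ax":0,"ay":0,"az":0.6,"tx":0.0106,"ty":0.0068,"tz":0.141,"jaw":0},{"ax":0,"ay":0,"az":0.6,"tx":0.0106,"ty":0.0068,"tz":0.141,"jaw":0}]' >/dev/null; python3 go.py 0.4514 0.2167 0.078 168.8; python3 - <<'E'
from h import *
save('wrist','w2')
E
```

```text
t 2.8167 yaw 168.8 pos [0.4512 0.2159 0.0776] j [ 26.  23. -16.  51.  -0.  37.]
txyz [-0.      0.0008 -0.0004] a [-0.08 -0.1   0.04]
```

View pics/w2.png

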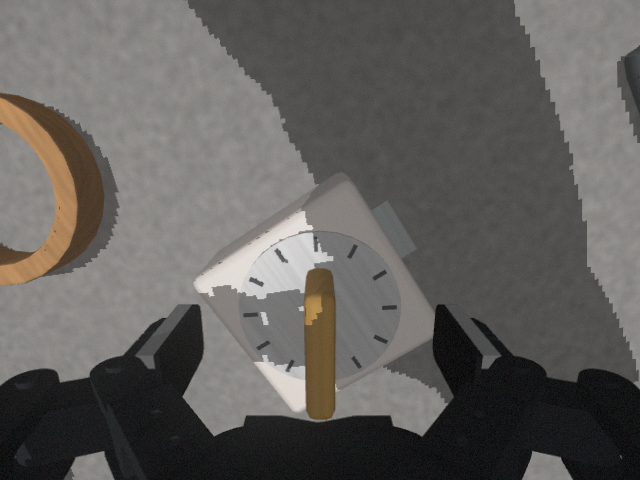

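The key is centred between the pads (320 against 318), so I'll close on it and turn clockwise.

```bash
python3 -m handwheel '[{"ax":0,"ay":0,"az":0,"tx":0,"ty":0,"tz":0,"jaw":1},{"ax":0,"ay":0,"az":0,"tx":0,"ty":0,"tz":0,"jaw":1},{"ax":0,"ay":0,"az":0,"tx":0,"ty":0,"tz":0,"jaw":1},{"ax":0,"ay":0,"az":0,"tx":0,"ty":0,"tz":0,"jaw":1},{"ax":0,"ay":0,"az":0,"tx":0,"ty":0,"tz":0,"jaw":1},{"ax":0,"ay":0,"az":0,"tx":0,"ty":0,"tz":0,"jaw":1},{"ax":0,"ay":0,"az":0,"tx":0,"ty":0,"tz":0,"jaw":1},{"ax":0,"ay":0,"az":0,"tx":0,"ty":0,"tz":0,"jaw":1}]' 40
python3 -m handwheel '[{"ax":0,"ay":0,"az":6,"tx":0,"ty":0,"tz":0,"jaw":1},{"ax":0,"ay":0,"az":12,"tx":0,"ty":0,"tz":0,"jaw":1},{"ax":0,"ay":0,"az":18,"tx":0,"ty":0,"tz":0,"jaw":1},{"ax":0,"ay":0,"az":24,"tx":0,"ty":0,"tz":0,"jaw":1},{"ax":0,"ay":0,"az":30,"tx":0,"ty":0,"tz":0,"jaw":1},{"ax":0,"ay":0,"az":36,"tx":0,"ty":0,"tz":0,"jaw":1},{"ax":0,"ay":0,"az":42,"tx":0,"ty":0,"tz":0,"jaw":1},{"ax":0,"ay":0,"az":48,"tx":0,"ty":0,"tz":0,"jaw":1}]'
python3 -c "
from h import *;s=arm.observe();print(s['moment'],np.degrees(s['joint_pos']))"
```

```text
time_s: 3.53
tool_pos: [0.4521, 0.2166, 0.0785]
ee_rot: [[-0.981, 0.192, 0.0], [0.192, 0.981, -0.002], [-0.0, -0.002, -1.0]]
wrist_force: [-0.8, -4.4, 4.8]
finger_gap: 0.0096
gripper_force: 44.0
time_s: 4.2
tool_pos: [0.4528, 0.2175, 0.0786]
ee_rot: [[-0.51, 0.86, 0.001], [0.86, 0.51, 0.0], [-0.0, 0.001, -1.0]]
wrist_force: [1.1, -1.3, 1.1]
finger_gap: 0.0095
gripper_force: 43.6
[-0.31237529 -0.13480234  0.0750137 ] [ 2.56644833e+01  2.27072598e+01 -1.57761914e+01  5.14403334e+01
 -6.60200252e-03  8.49783445e+01]
```

```bash
python3 -m handwheel '[{"ax":0,"ay":0,"az":6,"tx":0,"ty":0,"tz":0,"jaw":1},{"ax":0,"ay":0,"az":12,"tx":0,"ty":0,"tz":0,"jaw":1},{"ax":0,"ay":0,"az":18,"tx":0,"ty":0,"tz":0,"jaw":1},{"ax":0,"ay":0,"az":24,"tx":0,"ty":0,"tz":0,"jaw":1},{"ax":0,"ay":0,"az":30,"tx":0,"ty":0,"tz":0,"jaw":1},{"ax":0,"ay":0,"az":36,"tx":0,"ty":0,"tz":0,"jaw":1},{"ax":0,"ay":0,"az":42,"tx":0,"ty":0,"tz":0,"jaw":1},{"ax":0,"ay":0,"az":48,"tx":0,"ty":0,"tz":0,"jaw":1}]' >/dev/null
python3 -c "
from h import *;s=arm.observe();print(s['moment'],s['wrist_force'],np.degrees(s['joint_pos'])[5])"
python3 -m handwheel '[{"ax":0,"ay":0,"az":4,"tx":0,"ty":0,"tz":0,"jaw":1},{"ax":0,"ay":0,"az":8,"tx":0,"ty":0,"tz":0,"jaw":1},{"ax":0,"ay":0,"az":12,"tx":0,"ty":0,"tz":0,"jaw":1},{"ax":0,"ay":0,"az":16,"tx":0,"ty":0,"tz":0,"jaw":1},{"ax":0,"ay":0,"az":19,"tx":0,"ty":0,"tz":0,"jaw":1}]' 
python3 -c "
from h import *;s=arm.observe();print(s['moment'],s['wrist_force'],np.degrees(s['joint_pos'])[5])"
```

```text
[-0.30367702 -0.71416569  0.12018881] [ 4.4883489  -1.33398062 -0.65051493] 132.97463598044942
time_s: 5.28
tool_pos: [0.4543, 0.2175, 0.0786]
ee_rot: [[0.591, 0.807, 0.004], [0.807, -0.591, 0.0], [0.003, 0.003, -1.0]]
wrist_force: [5.0, -2.1, -2.7]
finger_gap: 0.0094
gripper_force: 43.2
[-0.48244405 -0.91900269  0.09285169] [ 4.98172932 -2.14263711 -2.72338017] 151.8584536136671
```

```bash
python3 -m handwheel '[{"ax":0,"ay":0,"az":4,"tx":0,"ty":0,"tz":0,"jaw":1},{"ax":0,"ay":0,"az":8,"tx":0,"ty":0,"tz":0,"jaw":1},{"ax":0,"ay":0,"az":11,"tx":0,"ty":0,"tz":0,"jaw":1}]'  >/dev/null
python3 -c "
from h import *;s=arm.observe();print(s['moment'],s['wrist_force'],np.degrees(s['joint_pos'])[5])"
python3 -m handwheel '[{"ax":0,"ay":0,"az":4,"tx":0,"ty":0,"tz":0,"jaw":1},{"ax":0,"ay":0,"az":8,"tx":0,"ty":0,"tz":0,"jaw":1},{"ax":0,"ay":0,"az":11,"tx":0,"ty":0,"tz":0,"jaw":1}]' 
python3 -c "
from h import *;s=arm.observe();print(s['moment'],s['wrist_force'],np.degrees(s['joint_pos'])[5])"
```

```text
[-0.50858381 -0.99293179  0.14599291] [ 5.09219739 -2.93448463 -2.2525265 ] 162.86107909501717
time_s: 5.78
tool_pos: [0.4546, 0.2172, 0.0788]
ee_rot: [[0.847, 0.532, 0.005], [0.532, -0.847, -0.001], [0.004, 0.004, -1.0]]
wrist_force: [5.8, -4.1, 0.2]
finger_gap: 0.0094
gripper_force: 116.9
[-0.93141174 -1.05198999  2.70568549] [ 5.80758478 -4.10338524  0.16209008] 173.51853371498316
```

The moment jumped to 2.7 N m, so the key is at its stop. I'll relax a little, open and lift.

```bash
python3 -m handwheel '[{"ax":0,"ay":0,"az":-2,"tx":0,"ty":0,"tz":0,"jaw":1},{"ax":0,"ay":0,"az":-3,"tx":0,"ty":0,"tz":0,"jaw":0},{"ax":0,"ay":0,"az":-3,"tx":0,"ty":0,"tz":0,"jaw":0},{"ax":0,"ay":0,"az":-3,"tx":0,"ty":0,"tz":0,"jaw":0},{"ax":0,"ay":0,"az":-3,"tx":0,"ty":0,"tz":-0.03,"jaw":0},{"ax":0,"ay":0,"az":-3,"tx":0,"ty":0,"tz":-0.07,"jaw":0},{"ax":0,"ay":0,"az":-3,"tx":0,"ty":0,"tz":-0.11,"jaw":0},{"ax":0,"ay":0,"az":-3,"tx":0,"ty":0,"tz":-0.15,"jaw":0}]' 40
python3 - <<'E'
from h import *
save('wrist','w3')
E
python3 go.py 0.463 -0.2476 0.22 153
```

```text
time_s: 6.45
tool_pos: [0.4514, 0.2174, 0.2296]
ee_rot: [[0.82, 0.573, -0.001], [0.573, -0.82, 0.0], [-0.001, -0.001, -1.0]]
wrist_force: [1.2, 0.4, -0.2]
finger_gap: 0.085
gripper_force: 0.0
t 6.5 yaw 35.0 pos [0.4553 0.2192 0.2386] j [ 26.  14.  -2.  73.   0. 171.]
txyz [-0.2613  0.387   0.0156] a [   0.86   -0.41 -118.04]
```

View pics/w3.png

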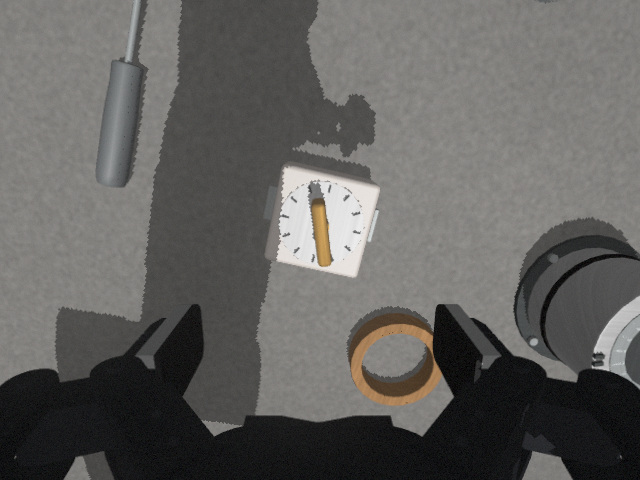

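The key now stands at about yaw 42°, which is 126° on from its start. Its angle to the box edges gives a start of about 0.63 rad, so this is the 2.8 rad stop. On to the lid.

```bash
python3 -m handwheel '[{"ax":0,"ay":0,"az":-56,"tx":-0.13,"ty":0.194,"tz":0.008,"jaw":0},{"ax":0,"ay":0,"az":-56,"tx":-0.13,"ty":0.194,"tz":0.008,"jaw":0},{"ax":0,"ay":0,"az":-56,"tx":-0.13,"ty":0.194,"tz":0.008,"jaw":0},{"ax":0,"ay":0,"az":-56,"tx":-0.13,"ty":0.194,"tz":0.008,"jaw":0},{"ax":0,"ay":0,"az":-56,"tx":-0.13,"ty":0.194,"tz":0.008,"jaw":0},{"ax":0,"ay":0,"az":-56,"tx":-0.13,"ty":0.194,"tz":0.008,"jaw":0},{"ax":0,"ay":0,"az":-56,"tx":-0.13,"ty":0.194,"tz":0.008,"jaw":0},{"ax":0,"ay":0,"az":-56,"tx":-0.13,"ty":0.194,"tz":0.008,"jaw":0}]' >/dev/null
python3 -m handwheel '[{"ax":0,"ay":0,"az":-56,"tx":-0.233,"ty":0,"tz":0.008,"jaw":0},{"ax":0,"ay":0,"az":-56,"tx":-0.233,"ty":0,"tz":0.008,"jaw":0},{"ax":0,"ay":0,"az":-56,"tx":-0.233,"ty":0,"tz":0.008,"jaw":0},{"ax":0,"ay":0,"az":-56,"tx":-0.233,"ty":0,"tz":0.008,"jaw":0},{"ax":0,"ay":0,"az":-56,"tx":-0.233,"ty":0,"tz":0.008,"jaw":0},{"ax":0,"ay":0,"az":-56,"tx":-0.233,"ty":0,"tz":0.008,"jaw":0},{"ax":0,"ay":0,"az":-56,"tx":-0.233,"ty":0,"tz":0.008,"jaw":0},{"ax":0,"ay":0,"az":-56,"tx":-0.233,"ty":0,"tz":0.008,"jaw":0}]' >/dev/null
python3 -m handwheel '[{"ax":0,"ay":0,"az":-6,"tx":0,"ty":0,"tz":0,"jaw":0},{"ax":0,"ay":0,"az":-6,"tx":0,"ty":0,"tz":0,"jaw":0}]' >/dev/null
python3 - <<'E'
from h import *
save('wrist','w4')
E
python3 go.py 0.463 -0.2476 0.22 153
```

```text
t 8.05 yaw 144.2 pos [ 0.4431 -0.2488  0.2119] j [-29.  16.  -3.  71.   0.   7.]
txyz [-0.0155  0.0126 -0.0081] a [ 0.03 -0.03 -8.84]
```

View pics/w4.png

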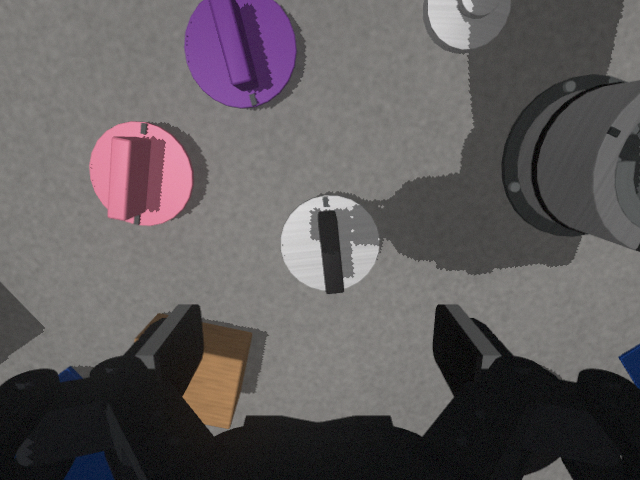

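The wrist view shows the dark bar from about (328,211) to (335,293) on the white disc, whose centre is about (331,243).

```bash
python3 wl.py w4 0.058 328.5,212 335.5,292; python3 - <<'E'
from h import *
f=np.load('pics/w4.npz');s=dict(tool_pos=f['tp'],ee_rot=f['R'])
P=np.array([atd('wrist',a,b,f['d'][b,a],s) for a in range(280,385) for b in range(190,305)])
Q=P[P[:,2]>.053];print(len(Q),Q[:,2].mean(),Q.mean(0));r=cv2.fitLine((Q[:,:2]).astype(np.float32),2,0,.01,.01).ravel();print(np.degrees(np.arctan2(r[1],r[0])),cv2.minAreaRect((Q[:,:2]*1000).astype(np.float32)))
D=P[(P[:,2]>.016)&(P[:,2]<.028)];print(cv2.minEnclosingCircle((D[:,:2]*1000).astype(np.float32)))
E
```

```text
328.5,212 [ 0.4345 -0.2328  0.058 ] depth pt [ 0.4388 -0.2354  0.0311]
335.5,292 [ 0.4872 -0.2636  0.058 ] depth pt [ 0.4868 -0.2638  0.0584]
mid [ 0.4609 -0.2482  0.058 ] ang 149.7 len 0.061Traceback (most recent call last):
  File "<stdin>", line 3, in <module>
  File "h.py", line 17, in atd
    o,d=ray(name,u,v,s); return o+d*dep
        ~~~^^^^^^^^^^^^
  File "h.py", line 10, in ray
    c,T=ext(name,s); f=240/np.tan(np.radians(c['vfov'])/2)
        ~~~^^^^^^^^
  File "h.py", line 6, in ext
    c=get_calibration(name)
ValueError: time passes only in moves, steps and waits
```

```bash
sed -i "s/    c=get_calibration(name)/    if name not in C: C[name]=get_calibration(name)\n    c=C[name]/; s/^def save/C={}\ndef save/" h.py; cat > lidfit.py <<'E'
import sys; from h import *
fn,u0,u1,v0,v1,zt=sys.argv[1],*map(int,sys.argv[2:6]),float(sys.argv[6])
f=np.load('pics/'+fn+'.npz');s=dict(tool_pos=f['tp'],ee_rot=f['R'])
P=np.array([atd('wrist',a,b,f['d'][b,a],s) for a in range(u0,u1) for b in range(v0,v1)])
Q=P[P[:,2]>zt-.005];print(len(Q),Q.mean(0).round(4));r=cv2.fitLine((Q[:,:2]).astype(np.float32),2,0,.01,.01).ravel();print(np.degrees(np.arctan2(r[1],r[0])),cv2.minAreaRect((Q[:,:2]*1000).astype(np.float32)))
D=P[(P[:,2]>zt-.042)&(P[:,2]<zt-.03)];print(cv2.minEnclosingCircle((D[:,:2]*1000).astype(np.float32)))
E
python3 lidfit.py w4 280 385 190 305 0.058
```

```text
1468 [ 0.4599 -0.2491  0.0639]
-29.153063 ((438.68890380859375, -237.0070343017578), (13.992552757263184, 113.0638656616211), 60.496456146240234)
((463.2694091796875, -250.56063842773438), 41.140769958496094)
```

```bash
python3 go.py 0.462 -0.249 0.0515 150
```

```text
t 8.05 yaw 144.2 pos [ 0.4431 -0.2488  0.2119] j [-29.  16.  -3.  71.   0.   7.]
txyz [-0.0156  0.0108  0.1604] a [ 0.03 -0.03 -5.84]
```

```bash
python3 -m handwheel '[{"ax":0,"ay":0,"az":-5.8,"tx":-0.0156,"ty":0.0108,"tz":0.03,"jaw":0},{"ax":0,"ay":0,"az":-5.8,"tx":-0.0156,"ty":0.0108,"tz":0.07,"jaw":0},{"ax":0,"ay":0,"az":-5.8,"tx":-0.0156,"ty":0.0108,"tz":0.1,"jaw":0},{"ax":0,"ay":0,"az":-5.8,"tx":-0.0156,"ty":0.0108,"tz":0.125,"jaw":0},{"ax":0,"ay":0,"az":-5.8,"tx":-0.0156,"ty":0.0108,"tz":0.14,"jaw":0},{"ax":0,"ay":0,"az":-5.8,"tx":-0.0156,"ty":0.0108,"tz":0.152,"jaw":0},{"ax":0,"ay":0,"az":-5.8,"tx":-0.0156,"ty":0.0108,"tz":0.16,"jaw":0},{"ax":0,"ay":0,"az":-5.8,"tx":-0.0156,"ty":0.0108,"tz":0.16,"jaw":0}]' >/dev/null
python3 go.py 0.462 -0.249 0.0515 150
python3 -m handwheel '[{"ax":0,"ay":0,"az":0,"tx":0,"ty":0,"tz":0,"jaw":1},{"ax":0,"ay":0,"az":0,"tx":0,"ty":0,"tz":0,"jaw":1},{"ax":0,"ay":0,"az":0,"tx":0,"ty":0,"tz":0,"jaw":1},{"ax":0,"ay":0,"az":0,"tx":0,"ty":0,"tz":0,"jaw":1},{"ax":0,"ay":0,"az":0,"tx":0,"ty":0,"tz":0,"jaw":1},{"ax":0,"ay":0,"az":0,"tx":0,"ty":0,"tz":0,"jaw":1},{"ax":0,"ay":0,"az":0,"tx":0,"ty":0,"tz":0,"jaw":1},{"ax":0,"ay":0,"az":0,"tx":0,"ty":0,"tz":0,"jaw":1}]' 80
```

```text
t 8.7167 yaw 150.1 pos [ 0.4611 -0.248   0.0505] j [-28.  27. -14.  49.   0.   2.]
txyz [-0.0013 -0.0004 -0.001 ] a [ 0.01 -0.2   0.07]
time_s: 9.38
tool_pos: [0.4626, -0.2494, 0.053]
ee_rot: [[-0.867, 0.498, 0.001], [0.498, 0.867, -0.001], [-0.001, 0.0, -1.0]]
wrist_force: [-1.1, -0.6, 4.6]
finger_gap: 0.0125
gripper_force: 78.9
```

The lid is gripped. I'll lift it and go to a viewing pose beside the mouth.

```bash
python3 -m handwheel '[{"ax":0,"ay":0,"az":0,"tx":0,"ty":0,"tz":-0.02,"jaw":1},{"ax":0,"ay":0,"az":0,"tx":0,"ty":0,"tz":-0.05,"jaw":1},{"ax":0,"ay":0,"az":0,"tx":0,"ty":0,"tz":-0.08,"jaw":1},{"ax":0,"ay":0,"az":0,"tx":0,"ty":0,"tz":-0.11,"jaw":1},{"ax":0,"ay":0,"az":0,"tx":0,"ty":0,"tz":-0.14,"jaw":1},{"ax":0,"ay":0,"az":0,"tx":0,"ty":0,"tz":-0.17,"jaw":1},{"ax":0,"ay":0,"az":0,"tx":0,"ty":0,"tz":-0.187,"jaw":1},{"ax":0,"ay":0,"az":0,"tx":0,"ty":0,"tz":-0.187,"jaw":1}]'
python3 go.py 0.6 0.006 0.24 213
```

```text
time_s: 10.05
tool_pos: [0.4641, -0.2501, 0.2434]
ee_rot: [[-0.867, 0.498, 0.007], [0.498, 0.867, -0.004], [-0.008, 0.0, -1.0]]
wrist_force: [1.4, -0.2, -1.5]
finger_gap: 0.0127
gripper_force: 78.2
t 10.05 yaw 150.1 pos [ 0.4641 -0.2501  0.2434] j [-28.  17.   2.  75.   0.   2.]
txyz [0.0097 0.2898 0.0034] a [ -0.23   0.41 -62.87]
```

```bash
python3 -m handwheel '[{"ax":0,"ay":0,"az":-5,"tx":0.001,"ty":0.03,"tz":0,"jaw":1},{"ax":0,"ay":0,"az":-12,"tx":0.002,"ty":0.07,"tz":0,"jaw":1},{"ax":0,"ay":0,"az":-19,"tx":0.004,"ty":0.11,"tz":0,"jaw":1},{"ax":0,"ay":0,"az":-26,"tx":0.005,"ty":0.15,"tz":0,"jaw":1},{"ax":0,"ay":0,"az":-33,"tx":0.007,"ty":0.19,"tz":0,"jaw":1},{"ax":0,"ay":0,"az":-40,"tx":0.008,"ty":0.23,"tz":0,"jaw":1},{"ax":0,"ay":0,"az":-46,"tx":0.009,"ty":0.265,"tz":0,"jaw":1},{"ax":0,"ay":0,"az":-51,"tx":0.01,"ty":0.29,"tz":0,"jaw":1}]' > /dev/null
python3 -m handwheel '[{"ax":0,"ay":0,"az":-6,"tx":0,"ty":0,"tz":0,"jaw":1},{"ax":0,"ay":0,"az":-12,"tx":0,"ty":0,"tz":0,"jaw":1},{"ax":0,"ay":0,"az":-12,"tx":0,"ty":0,"tz":0,"jaw":1},{"ax":0,"ay":0,"az":-12,"tx":0,"ty":0,"tz":0,"jaw":1}]'
python3 - <<'E'
from h import *
save('wrist','w5')
E
python3 go.py 0.6 0.006 0.24 213
```

```text
time_s: 11.05
tool_pos: [0.597, 0.0075, 0.237]
ee_rot: [[-0.839, -0.545, -0.004], [-0.545, 0.839, -0.0], [0.003, 0.002, -1.0]]
wrist_force: [-1.6, 0.6, -2.3]
finger_gap: 0.0125
gripper_force: 78.5
t 11.1 yaw -147.0 pos [0.5972 0.0072 0.2376] j [  1.  26.  14.  79.   0. -32.]
txyz [-0.0017 -0.0025 -0.0025] a [ 0.09 -0.14 -0.02]
```

View pics/w5.png

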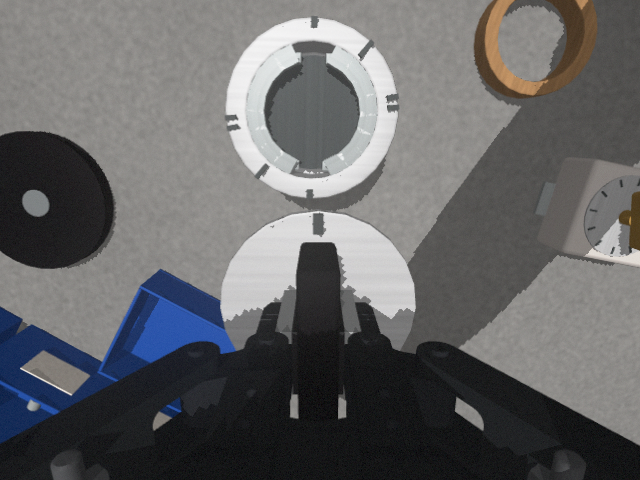

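The mouth rim is visible, centred at about (312,107) with entry ribs at (314,22) and (309,193). The lid disc is in hand with its mark at (318,223). I'll fit both circles.

```bash
python3 wl.py w5 0.098 314,22 309,193; python3 - <<'E'
from h import *
from scipy.optimize import least_squares
f=np.load('pics/w5.npz');s=dict(tool_pos=f['tp'],ee_rot=f['R']);R=f['R'];d=f['d']
def pts(u0,u1,v0,v1): return np.array([[a,b] for b in range(v0,v1,1) for a in range(u0,u1,1)])
def cloud(uv): return np.array([atd('wrist',a,b,d[b,a],s) for a,b in uv])
uv=pts(215,410,8,208);P=cloud(uv);m=(abs(P[:,2]-.098)<.006);print('rim z',np.median(P[m,2]))
def fit(img,uv,m,z,r):
    M=np.zeros((480,640),np.uint8);M[uv[m,1],uv[m,0]]=255
    c=max(cv2.findContours(cv2.morphologyEx(M,cv2.MORPH_OPEN,np.ones((3,3))),0,cv2.CHAIN_APPROX_NONE)[0],key=len)[:,0]
    W=np.array([atz('wrist',a,b,z,s) for a,b in c])[:,:2]
    k=cv2.convexHull(W.astype(np.float32))[:,0]
    return c,W
c,W=fit(0,uv,m,.098,0)
g=lambda W:least_squares(lambda q:np.hypot(W[:,0]-q[0],W[:,1]-q[1])-q[2],[*W.mean(0),.05],loss='soft_l1',f_scale=.001)
print('rim',g(W).x)
uv=pts(215,425,205,300);P=cloud(uv);L=(P-f['tp'])@R;zl=np.median(L[(abs(L[:,2]-.031)<.012),2]);print('disc top z tool',zl)
m=abs(L[:,2]-zl)<.005;c,_=fit(0,uv,m,.2,0)
c=c[(c[:,1]<297)];z=f['tp'][2]-zl;W=np.array([atz('wrist',a,b,z,s) for a,b in c])
k=g(W[:,:2]).x;print('disc',k,'in tool',(np.array([k[0],k[1],z])-f['tp'])@R)
a=atz('wrist',318,218,z,s);print('mark tool',(a-f['tp'])@R)
E
```

```text
314,22 [ 0.4857 -0.0673  0.098 ] depth pt [ 0.486  -0.067   0.0994]
309,193 [ 0.5733 -0.0146  0.098 ] depth pt [ 0.5732 -0.0146  0.0987]
mid [ 0.5295 -0.0409  0.098 ] ang -149.0 len 0.1022
rim z 0.09718944975245386
rim [ 0.52963886 -0.04072743  0.05389211]
disc top z tool 0.03172729794007855
disc [ 0.57975564 -0.00316803  0.02109682] in tool [0.0202016  0.00038482 0.03179304]
mark tool [ 3.64028259e-02 -4.73141645e-05  3.18440875e-02]
```

```bash
python3 - <<'E'
from h import *
f=np.load('pics/w5.npz');s=dict(tool_pos=f['tp'],ee_rot=f['R'])
for u,v in((319,211),(221.5,290),(415,290),(318,235),(300,243),(337,243)):print(u,v,((atz('wrist',u,v,f['tp'][2]-.0317,s)-f['tp'])@f['R']).round(4))
for u,v in((300,244),(337,244)):print('bar end',((atz('wrist',u,v,f['tp'][2]+.0045,s)-f['tp'])@f['R']).round(4))
E
python3 go.py 0.5296 -0.0408 0.18 211
```

```text
319 211 [0.0392 0.0003 0.0318]
221.5 290 [ 0.0063 -0.0397  0.0316]
415 290 [0.0063 0.0399 0.0318]
318 235 [ 0.0296 -0.      0.0318]
300 243 [ 0.0263 -0.0072  0.0318]
337 243 [0.0263 0.0075 0.0318]
bar end [ 0.0358 -0.0055 -0.0044]
bar end [ 0.0358  0.0056 -0.0044]
t 11.1 yaw -147.0 pos [0.5972 0.0072 0.2376] j [  1.  26.  14.  79.   0. -32.]
txyz [ 0.0827 -0.0036  0.0578] a [ 0.09 -0.14  1.98]
```

```bash
python3 -m handwheel '[{"ax":0,"ay":0,"az":2,"tx":0.015,"ty":-0.001,"tz":0,"jaw":1},{"ax":0,"ay":0,"az":2,"tx":0.035,"ty":-0.002,"tz":0.005,"jaw":1},{"ax":0,"ay":0,"az":2,"tx":0.055,"ty":-0.003,"tz":0.02,"jaw":1},{"ax":0,"ay":0,"az":2,"tx":0.072,"ty":-0.0036,"tz":0.04,"jaw":1},{"ax":0,"ay":0,"az":2,"tx":0.081,"ty":-0.0036,"tz":0.055,"jaw":1},{"ax":0,"ay":0,"az":2,"tx":0.0847,"ty":-0.0036,"tz":0.065,"jaw":1},{"ax":0,"ay":0,"az":2,"tx":0.0847,"ty":-0.0036,"tz":0.07,"jaw":1},{"ax":0,"ay":0,"az":2,"tx":0.0847,"ty":-0.0036,"tz":0.07,"jaw":1}]'
for i in 1 2 3; do python3 -m handwheel '[{"ax":0,"ay":0,"az":0,"tx":0,"ty":0,"tz":0,"jaw":1}]' | grep -E 'pos|wrist'; done
python3 go.py 0.5279 -0.0418 0.1357 211
```

```text
time_s: 11.77
tool_pos: [0.5278, -0.0424, 0.168]
ee_rot: [[-0.857, -0.515, -0.003], [-0.515, 0.857, 0.0], [0.002, 0.002, -1.0]]
wrist_force: [-0.0, -0.3, -1.0]
finger_gap: 0.0128
gripper_force: 78.5
tool_pos: [0.5293, -0.0421, 0.1695]
wrist_force: [-0.3, -0.1, -1.7]
tool_pos: [0.53, -0.0419, 0.1702]
wrist_force: [0.6, 0.7, -1.4]
tool_pos: [0.5299, -0.0418, 0.1702]
wrist_force: [-0.9, 0.9, -1.2]
t 12.0167 yaw -148.9 pos [ 0.5299 -0.0418  0.1702] j [ -5.  20.  -4.  66.   0. -36.]
txyz [0.0018 0.0011 0.0345] a [-0.06  0.09  0.13]
```

```bash
python3 -m handwheel '[{"ax":0,"ay":0,"az":0,"tx":0.0018,"ty":0.0011,"tz":0,"jaw":1},{"ax":0,"ay":0,"az":0,"tx":0.0018,"ty":0.0011,"tz":0.006,"jaw":1},{"ax":0,"ay":0,"az":0,"tx":0.0018,"ty":0.0011,"tz":0.012,"jaw":1},{"ax":0,"ay":0,"az":0,"tx":0.0018,"ty":0.0011,"tz":0.017,"jaw":1},{"ax":0,"ay":0,"az":0,"tx":0.0018,"ty":0.0011,"tz":0.021,"jaw":1},{"ax":0,"ay":0,"az":0,"tx":0.0018,"ty":0.0011,"tz":0.024,"jaw":1},{"ax":0,"ay":0,"az":0,"tx":0.0018,"ty":0.0011,"tz":0.024,"jaw":1}]'
python3 go.py 0.5279 -0.0418 0.1357 211
```

```text
time_s: 12.6
tool_pos: [0.5262, -0.0419, 0.1442]
ee_rot: [[-0.856, -0.517, -0.002], [-0.517, 0.856, 0.0], [0.002, 0.001, -1.0]]
wrist_force: [1.4, 0.1, -2.1]
finger_gap: 0.0133
gripper_force: 78.5
t 12.6 yaw -148.9 pos [ 0.5262 -0.0419  0.1442] j [ -5.  21.  -7.  62.  -0. -36.]
txyz [-0.0015 -0.0008  0.0085] a [ 0.06 -0.09  0.14]
```

```bash
python3 -m handwheel '[{"ax":0,"ay":0,"az":0,"tx":-0.001,"ty":-0.0005,"tz":0.003,"jaw":1},{"ax":0,"ay":0,"az":0,"tx":-0.001,"ty":-0.0005,"tz":0.006,"jaw":1},{"ax":0,"ay":0,"az":0,"tx":-0.001,"ty":-0.0005,"tz":0.008,"jaw":1},{"ax":0,"ay":0,"az":0,"tx":-0.001,"ty":-0.0005,"tz":0.009,"jaw":1},{"ax":0,"ay":0,"az":0,"tx":-0.001,"ty":-0.0005,"tz":0.01,"jaw":1},{"ax":0,"ay":0,"az":0,"tx":-0.001,"ty":-0.0005,"tz":0.01,"jaw":1}]'
python3 go.py 0.5279 -0.0418 0.1357 211
```

```text
time_s: 13.1
tool_pos: [0.5279, -0.0418, 0.1352]
ee_rot: [[-0.856, -0.517, -0.0], [-0.517, 0.856, 0.0], [0.0, 0.0, -1.0]]
wrist_force: [0.1, -0.3, -2.0]
finger_gap: 0.0128
gripper_force: 78.5
t 13.1 yaw -148.9 pos [ 0.5279 -0.0418  0.1352] j [ -5.  22.  -7.  61.   0. -36.]
txyz [-0.      0.0001 -0.0005] a [ 0.   -0.    0.13]
```

Still no bottom contact (force unchanged), so I'll press on gently.

```bash
for i in 1 ; do python3 -m handwheel '[{"ax":0,"ay":0,"az":0,"tx":0,"ty":0,"tz":0.001,"jaw":1},{"ax":0,"ay":0,"az":0,"tx":0,"ty":0,"tz":0.0015,"jaw":1},{"ax":0,"ay":0,"az":0,"tx":0,"ty":0,"tz":0.0015,"jaw":1}]' | grep -E 'pos|wrist'; done
python3 -m handwheel '[{"ax":0,"ay":0,"az":0,"tx":0,"ty":0,"tz":0.001,"jaw":1},{"ax":0,"ay":0,"az":0,"tx":0,"ty":0,"tz":0.0015,"jaw":1},{"ax":0,"ay":0,"az":0,"tx":0,"ty":0,"tz":0.0015,"jaw":1}]' | grep -E 'pos|wrist'
```

```text
tool_pos: [0.5281, -0.0419, 0.135]
wrist_force: [-3.0, 0.5, 5.0]
tool_pos: [0.5281, -0.0419, 0.1349]
wrist_force: [-5.9, -1.4, 13.7]
```

Contact came at TCP z 0.135 with a push of about 14 N, so the lid is seated. Now I'll turn it clockwise 44° (0.70 rad plus the play).

```bash
python3 -m handwheel '[{"ax":0,"ay":0,"az":3,"tx":0,"ty":0,"tz":0,"jaw":1},{"ax":0,"ay":0,"az":6,"tx":0,"ty":0,"tz":0,"jaw":1},{"ax":0,"ay":0,"az":10,"tx":0,"ty":0,"tz":0,"jaw":1},{"ax":0,"ay":0,"az":14,"tx":0,"ty":0,"tz":0,"jaw":1},{"ax":0,"ay":0,"az":18,"tx":0,"ty":0,"tz":0,"jaw":1},{"ax":0,"ay":0,"az":22,"tx":0,"ty":0,"tz":0,"jaw":1},{"ax":0,"ay":0,"az":25,"tx":0,"ty":0,"tz":0,"jaw":1},{"ax":0,"ay":0,"az":25,"tx":0,"ty":0,"tz":0,"jaw":1}]'
python3 -c "
from h import *;s=arm.observe();print(s['moment'])"
python3 -m handwheel '[{"ax":0,"ay":0,"az":3,"tx":0,"ty":0,"tz":0,"jaw":1},{"ax":0,"ay":0,"az":6,"tx":0,"ty":0,"tz":0,"jaw":1},{"ax":0,"ay":0,"az":10,"tx":0,"ty":0,"tz":0,"jaw":1},{"ax":0,"ay":0,"az":13,"tx":0,"ty":0,"tz":0,"jaw":1},{"ax":0,"ay":0,"az":16,"tx":0,"ty":0,"tz":0,"jaw":1},{"ax":0,"ay":0,"az":19,"tx":0,"ty":0,"tz":0,"jaw":1},{"ax":0,"ay":0,"az":19,"tx":0,"ty":0,"tz":0,"jaw":1}]'
python3 - <<'E'
from h import *
s,_,_=save('wrist','w6');print(s['moment']);save('top','top6')
p=cv2.imread('pics/w6.png');q=cv2.imread('pics/top6.png')[190:290,290:390]
cv2.imwrite('pics/v6.png',np.hstack([cv2.resize(p,(440,330)),cv2.resize(q,(330,330),interpolation=cv2.INTER_CUBIC)]))
E
python3 go.py 0.5279 -0.0418 0.1357 166.5
```

```text
time_s: 14.27
tool_pos: [0.5278, -0.0415, 0.1349]
ee_rot: [[-0.994, -0.106, 0.002], [-0.106, 0.994, 0.001], [-0.002, 0.0, -1.0]]
wrist_force: [-6.6, 2.0, 14.3]
finger_gap: 0.0128
gripper_force: 80.9
[0.2608152  1.35234931 0.09723796]
time_s: 14.85
tool_pos: [0.5289, -0.0416, 0.1349]
ee_rot: [[-0.975, 0.224, 0.004], [0.224, 0.975, 0.0], [-0.003, 0.001, -1.0]]
wrist_force: [-4.0, 1.6, 11.6]
finger_gap: 0.0127
gripper_force: 80.5
[0.26072923 0.82917256 0.05283462]
t 14.95 yaw 167.2 pos [ 0.5288 -0.0416  0.1349] j [-5. 22. -7. 61.  0.  8.]
txyz [ 0.0009 -0.0004 -0.0008] a [0.07 0.19 0.66]
```

View pics/v6.png

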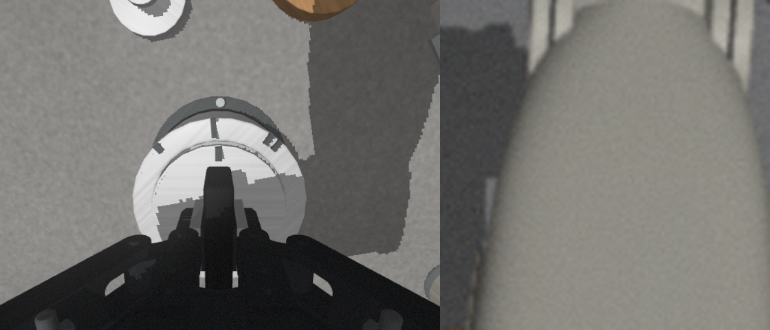

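The lid mark at (219,153) sits just clockwise of the vent rib at (213,127). That offset matches the lug play, so the collar is at about 0.70. The disc is flush in the rim, so I'm handing in.

```bash
python3 -c "
from h import *;print(order.finish_job())"
```

```text
the job is handed in; nothing more can be done
None
```

The job is handed in: the key is wound to its stop, the lid is seated and held in the gripper at about the vent mark (collar near 0.70 rad by the camera), and nothing else was touched; the hand-in returned no verdict.

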